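# Stack the wax pots and put the lid on

## Robot

A 6-joint arm with a two-finger parallel gripper is mounted at the origin on the work surface. World frame = base frame: x ahead of the robot, y to its left, z up, the work surface at z = 0. Lengths are in m, angles in rad, forces in N, time in s.
With the tool pointing down it reaches from about 0.3 to 0.875 m from the base axis. Payload 6.4 kg.
Tool frame: the origin (TCP) lies midway between the tips of the shut fingers; the grasp point (between the pads) lies 19 mm behind it (ctrl.tcp_to_grasp is the distance from the TCP to the grasp point, in m); z points along the fingers, y is the direction in which the jaws open and shut (so a half turn about z gives the same grasp; the last joint's range is limited). The gripper opens to 85 mm and grips with 20 to 120 N. Pads are 22 mm wide; open, the fingers measure 114 mm over their backs; the gripper's body (76 mm by 85 mm) begins 54 mm behind the grasp point. The pads swing forward as they close: fully open they stand 13 mm farther back than shut.
Start: joints at [0.918, 0.181, 1.607, -0, 1.354, -0.206], TCP at [0.248, 0.519, 0.231] pointing down, gripper open.
Joint ranges: [-2.99, 2.99], [-0.89, 2.07], [0.3, 2.58], [-1.14, 4.28], [0, 2.63], [-3.12, 3.12]. Speed limits (rad/s): [2.57, 2.57, 3.01, 3.14, 3.14, 3.14].

## Interface

Orientations are given as a unit quaternion [w, x, y, z].
In Python, from bench import monitor, imaging, order, spotter, ctrl gives the robot as it stands.
- The arm moves only by the shell command python3 -m pendant 'ROWS'. ROWS is JSON, a list that holds one entry, the list of rows, each a list of 5 numbers: the shift along the world's x, y, z in mm, then the turn about the world's z in degrees, then the finger opening in mm, from 0 to 85.4. A call has 1 to 8 rows; each row shifts and turns the commanded pose from where the row before left it; what a row does not reach is not made up. A row lasts 1/8 s, in which the tool goes at most 62.5 mm and 10.7 degrees, less where a joint would pass 70% of its speed; a pose out of reach is approached as far as the arm can. A call with a gripper value outside its range is refused whole. The fingers move at their own pace and stop on an object; the grip force is fixed at half the most. Time passes only in rows, so rows that do not move let the fingers close. It gives the time, the measured TCP pose, the force and the opening at its end, in the units of the state.
- monitor.get_obs(): the state, without advancing time (a new reading comes with each control period).
- imaging.camera(name): name is "scene" or "side" or "wrist"; returns a dict with "img" (480x640x3 uint8, red, green, blue), "vfov" (degrees; the focal length in pixels is half the picture's height over the tangent of half this angle, whatever the lens; pixels are square), "cx", "cy" (the principal point, pixels), "distortion" ([k1, k2, p1, p2, k3] as OpenCV has them; the pictures are not rectified), "origin" and "orientation" of the camera in the world. Camera axes: x right, y down, z forward; pixel columns grow to the right and rows downward; lengths in m; the calibration is good to about 2 mm. A picture is of the moment at which its call begins. There is no depth.
- order.hand_in(): hands the job in, once; it reports no verdict.
Trained networks look in the newest picture that a camera, given by its name, has taken for a name from the list of things; names that differ only in an ending like _2 or _b are one class to them, and where a whole thing is asked for, a point or a joint stands for the part that bears it (a point fixed in the world has none). Each returns a list of dicts, best first, with "confidence" (0 to 1); they miss things now and then, are a little off and sometimes report something else, mostly with a low value. They report only what shows in the picture. A call takes as long as a camera call. They do not tell look-alikes from the thing itself.
- spotter.recognise(camera, thing): "at" ([x, y, z] in m, in the coordinates of the camera as it stood for that picture, good to about 4 mm: the middle of the surface that is visible of it).
- spotter.tip_of(camera, thing): "at" ([x, y, z] in m, in the coordinates of the camera as it stood for that picture, good to about 4 mm: a listed point, or the origin of a listed thing).
The state is a dict: "time_s": time; "q": joint angles; "dq": joint speeds; "joint_efforts": joint torques, N m; "eef_pos": TCP position; "eef_rot": TCP orientation; "wrist_force": force on the tool from outside, world axes, zero at the start; "torque": the same for the moment, N m; "opening": opening from 0.0 (shut) to 1.0 (fully open).
Only numpy, scipy, OpenCV 4.12 (cv2) and the standard library are available. Lean on these libraries where they do the work, as an engineer would, in place of code of your own. Each camera call takes 0.05 s, during which the arm holds its last target. There are 200 camera calls.

## Task

Pack up the wax colours so no dust gets in: on the dark wooden stand, stack the blue pot at the bottom, then the red, then the yellow, each standing upright with its foot down in the mouth of what is below, and finally close the yellow pot with the pale wooden lid. Set each one down rather than letting it fall, and do not disturb the green pot, which a neighbour is still using.

Things in the scene. Friction and masses are not known exactly. Their poses are not given: they have to be found in the camera images.
- blue_mid (a point): Centre (half-way up) of the loose blue wax pot: round, blue all over with blue wax in it, 56 mm wide, 46 mm tall, 150 g, upright, z up. Below: a tapered foot 6 mm high, 36 mm wide at the bottom, 44 mm at the body's shoulder. Above: an open mouth 49 mm wide, 8 mm deep. A pot's foot drops into a mouth with 2.5 mm play, shoulder on rim: pots stack 40 mm apart.
- red_mid (a point): Centre (half-way up) of the loose red wax pot: round, red all over with red wax in it, 56 mm wide, 46 mm tall, 150 g, upright, z up. Below: a tapered foot 6 mm high, 36 mm wide at the bottom, 44 mm at the body's shoulder. Above: an open mouth 49 mm wide, 8 mm deep. A pot's foot drops into a mouth with 2.5 mm play, shoulder on rim: pots stack 40 mm apart.
- yellow_mid (a point): Centre (half-way up) of the loose yellow wax pot: round, yellow all over with yellow wax in it, 56 mm wide, 46 mm tall, 150 g, upright, z up. Below: a tapered foot 6 mm high, 36 mm wide at the bottom, 44 mm at the body's shoulder. Above: an open mouth 49 mm wide, 8 mm deep. A pot's foot drops into a mouth with 2.5 mm play, shoulder on rim: pots stack 40 mm apart.
- lid_mid (a point): Centre (half-way up) of the loose pale wooden lid: a thick round puck 56 mm wide and 36 mm tall in all, 70 g, small brass dot on its flat top, right way up, z up. Its lowest 6 mm is a tapered plug (36 mm wide at the bottom, 44 mm at the top) that drops into a pot's mouth; the body above, 30 mm tall, rests on the pot's rim.
- stand: Dark brown wooden stand, fixed; origin at the centre of its underside, on the table top, z up. Round foot 80 mm wide, 11 mm high, then a neck 56 mm wide up to the rim 30 mm above the table. In its top a socket 49 mm wide, 8 mm deep, like a pot's mouth: a pot's foot drops in, its shoulder rests on the rim.
- stand_top (a point): Centre of the stand's socket at rim height, 30 mm above the table. Seated on it, the first pot's centre is 17 mm above this point, the second's 57 mm, the third's 97 mm; the lid's centre on three pots is 132 mm above it.
- green_mid (a point): Centre (half-way up) of the loose green wax pot: round, green all over with green wax in it, 56 mm wide, 46 mm tall, 150 g, upright, z up. The same shape as the other pots. Not part of the job: leave it where it stands.
There are look-alikes about, which are no part of the job. Of the things shaped like the part that bears red_mid, the red one is meant.

How it is judged:
On the way, in this order (a step that is already met when the one before it is completed fails the run):
1. the blue pot stands in the stand's socket, fully down, upright and let go (horizontal distance between blue_mid and stand_top below 0.006 m and z of blue_mid in the frame of stand between 0.043 and 0.051 m and angle between blue_mid's own z axis and vertical below 0.08 rad and contact force between blue and the fingers below 0.05 N), for 0.2 s.
2. the red pot sits on the blue one, fully down, upright and let go (horizontal distance between red_mid and blue_mid below 0.006 m and z of red_mid in the frame of stand between 0.083 and 0.091 m and angle between red_mid's own z axis and vertical below 0.08 rad and contact force between red and the fingers below 0.05 N), for 0.2 s.
3. the yellow pot sits on the red one, fully down, upright and let go (horizontal distance between yellow_mid and red_mid below 0.006 m and z of yellow_mid in the frame of stand between 0.123 and 0.131 m and angle between yellow_mid's own z axis and vertical below 0.08 rad and contact force between yellow and the fingers below 0.05 N), for 0.2 s.
4. the wooden lid closes the yellow pot, fully down, upright and let go (horizontal distance between lid_mid and yellow_mid below 0.006 m and z of lid_mid in the frame of stand between 0.158 and 0.166 m and angle between lid_mid's own z axis and vertical below 0.08 rad and contact force between lid and the fingers below 0.05 N), for 0.2 s.
At the end, for the whole second after the job is handed in: Blue in the stand's socket, red on blue, yellow on red, lid on yellow: each within 6 mm sideways of what is below it, within 4 mm of its fully seated height, tilted less than 0.08 rad, released and at rest (under 0.02 m/s) (all of step 1 and all of step 2 and all of step 3 and all of step 4 and linear speed of each of blue, red, yellow, lid below 0.02 m/s); the robot touches nothing.
It fails at once if the green pot is moved more than 20 mm (distance of green_mid from where it was at the start of the episode above 0.02 m).
It fails at once if the blue pot is let fall (faster than 0.6 m/s, not held: about 20 mm of free fall) (linear speed of blue above 0.6 m/s and contact force between blue and the fingers below 0.05 N).
It fails at once if the red pot is let fall (faster than 0.6 m/s, not held: about 20 mm of free fall) (linear speed of red above 0.6 m/s and contact force between red and the fingers below 0.05 N).
It fails at once if the yellow pot is let fall (faster than 0.6 m/s, not held: about 20 mm of free fall) (linear speed of yellow above 0.6 m/s and contact force between yellow and the fingers below 0.05 N).
It fails at once if the lid is let fall (faster than 0.6 m/s, not held: about 20 mm of free fall) (linear speed of lid above 0.6 m/s and contact force between lid and the fingers below 0.05 N).
It also fails if it takes over 112 s, if anything falls off the work surface, if the arm or the gripper's body presses on something with over 40 N, if the wrist force passes 120 N, or if a joint passes its speed limit or range.

## Working session

There is one attempt and no reset: what is moved stays moved. The work goes in short steps, Python scripts to look and compute and a shell command to move; the robot and the scene stay as the last step left them, time stands still between calls to the robot, and variables do not carry over. Pictures are saved under pics/ and viewed, about 12 in all and at most 16, crops included, and the job is handed in when it is done.

```bash
mkdir -p pics; cat > h.py <<'E'
import numpy as np, cv2
from scipy.spatial.transform import Rotation as R
from bench import monitor, imaging, order, spotter, ctrl
def rot(q): return R.from_quat([q[1],q[2],q[3],q[0]]).as_matrix()
def cam(n,save=None):
    c=imaging.camera(n)
    if save: cv2.imwrite('pics/'+save,c['img'][:,:,::-1])
    return c
def world(c,p): return np.array(c['origin'])+rot(c['orientation'])@np.array(p)
def K(c):
    f=c['img'].shape[0]/2/np.tan(np.radians(c['vfov'])/2)
    return np.array([[f,0,c['cx']],[0,f,c['cy']],[0,0,1]])
def pix(c,P):
    M=rot(c['orientation']).T
    return cv2.projectPoints(np.atleast_2d(np.array(P,float)),cv2.Rodrigues(M)[0],-M@np.array(c['origin']),K(c),np.array(c['distortion'],float))[0][:,0]
def ray(c,uv,z):
    "pixel -> world point at height z"
    n=cv2.undistortPoints(np.array([[uv]],float),K(c),np.array(c['distortion'],float))[0,0]
    d=rot(c['orientation'])@np.array([n[0],n[1],1]); o=np.array(c['origin'])
    return o+d*(z-o[2])/d[2]
E
python3 - <<'E'
from h import *
for n in ['scene','side','wrist']:
    c=cam(n,n+'0.png'); print(n,np.round(c['origin'],3),c['vfov'],c['distortion'],np.round(rot(c['orientation'])[:,2],2))
    for t in ['blue_mid','red_mid','yellow_mid','lid_mid','green_mid','stand_top']:
        for d in spotter.tip_of(n,t):
            w=world(c,d['at']); print(' ',t,round(d['confidence'],2),np.round(w,3),np.round(pix(c,w)[0]))
o=monitor.get_obs();print(o, ctrl.tcp_to_grasp)
E
```

```text
scene [ 0.863 -0.377  0.852] 50.19126112939637 [-0.07819744  0.          0.          0.          0.        ] [-0.27  0.42 -0.87]
  blue_mid 0.83 [0.43  0.212 0.026] [295. 140.]
  red_mid 0.8 [ 0.742 -0.141  0.023] [329. 355.]
  red_mid 0.79 [ 0.639 -0.196  0.025] [260. 349.]
  red_mid 0.59 [ 0.798 -0.252  0.022] [321. 432.]
  red_mid 0.5 [0.653 0.208 0.031] [386. 187.]
  yellow_mid 0.77 [0.454 0.006 0.023] [245. 214.]
  lid_mid 0.95 [ 0.454 -0.236  0.02 ] [162. 312.]
  green_mid 0.78 [ 0.648 -0.032  0.024] [318. 278.]
  stand_top 0.74 [0.433 0.205 0.024] [294. 143.]
  stand_top 0.65 [0.653 0.21  0.031] [387. 187.]
side [ 0.52  -0.748  0.538] 55.84859190573426 [0.03316272 0.         0.         0.         0.        ] [ 0.1   0.83 -0.54]
  blue_mid 0.56 [0.431 0.22  0.025] [233. 204.]
  red_mid 0.91 [ 0.641 -0.195  0.021] [349. 319.]
  red_mid 0.91 [ 0.748 -0.139  0.022] [403. 294.]
  red_mid 0.82 [ 0.802 -0.246  0.023] [454. 335.]
  red_mid 0.34 [ 0.454 -0.236  0.018] [234. 347.]
  yellow_mid 0.66 [0.453 0.004 0.025] [239. 255.]
  lid_mid 0.62 [ 0.455 -0.236  0.019] [235. 346.]
  green
[... 239 characters left out ...]
        ] [ 0.26 -0.12 -0.96]
{'time_s': 1.05, 'q': array([ 9.17698934e-01,  1.80749825e-01,  1.60700290e+00, -2.23911394e-05,
        1.35382617e+00, -2.06295847e-01]), 'dq': array([ 0.00063837, -0.00179232, -0.00053961, -0.00060991, -0.00088114,
        0.00039988]), 'joint_efforts': array([ 3.82543240e-04, -4.44847226e+01, -3.51684988e+01, -2.60582592e-04,
        8.11287573e-04, -1.17939732e-05]), 'eef_pos': array([0.24844071, 0.51856558, 0.23131529]), 'eef_rot': array([1.28058773e-05, 2.21544810e-01, 9.75150192e-01, 1.70099485e-06]), 'wrist_force': array([0.25842218, 0.7165645 , 0.40887651]), 'torque': array([-0.03523773, -0.01421101,  0.00409597]), 'opening': 0.9995935161370127} 0.0187
```

View pics/scene0.png

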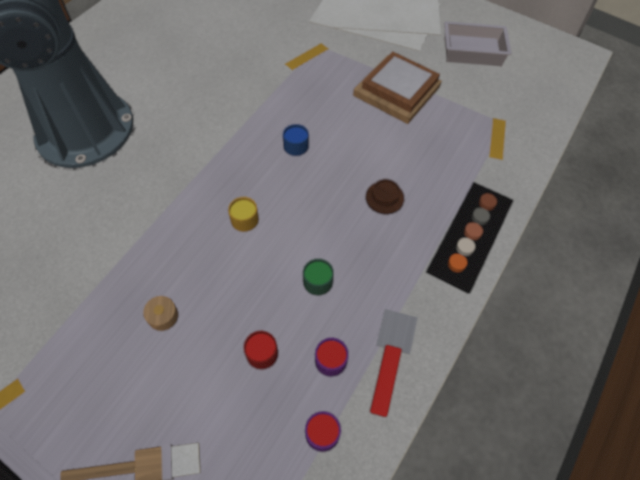

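View pics/side0.png

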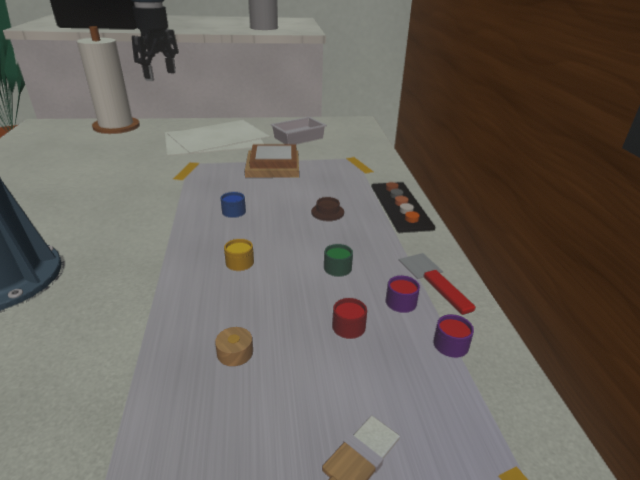

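The scene view shows the all-red pot at (260,350), with purple look-alikes at (330,355) and (322,432). Blue is at (295,140), yellow (243,213), lid (160,312), stand (385,196) and green (318,277). I'll refine these positions by fitting silhouettes in both cameras.

```bash
cat >> h.py <<'E'
from scipy.optimize import least_squares
T=np.linspace(0,2*np.pi,48,endpoint=False)
POT=[(0,18),(6,22),(6,28),(46,28)]; LID=[(0,18),(6,22),(6,28),(36,28)]; STAND=[(0,40),(11,40),(11,28),(30,28)]
HUE={'blue':(100,130),'red':(-6,6),'yellow':(18,32),'lid':(8,24),'stand':(0,20)}
def mask(c,name,uv,r=45):
    hsv=cv2.cvtColor(c['img'],cv2.COLOR_RGB2HSV).astype(int); h=hsv[...,0]; h=np.where(h>170,h-180,h)
    lo,hi=HUE[name]; m=(h>=lo)&(h<=hi)&(hsv[...,1]>(60 if name in('lid','stand') else 110))
    if name=='stand': m&=hsv[...,2]<120
    k=np.zeros(m.shape,np.uint8); cv2.circle(k,(int(uv[0]),int(uv[1])),r,1,-1)
    m=(m&(k>0)).astype(np.uint8)
    n,l,s,ce=cv2.connectedComponentsWithStats(m)
    i=1+np.argmax(s[1:,4]); return (l==i).astype(np.uint8)
def hullcen(c,prof,xy,z0=0,s=8):
    P=np.concatenate([np.c_[xy[0]+r/1e3*np.cos(T),xy[1]+r/1e3*np.sin(T),np.full(48,z0+z/1e3)] for z,r in prof])
    m=np.zeros(c['img'].shape[:2],np.uint8)
    p=pix(c,P); h=cv2.convexHull(p.astype(np.float32)); M=cv2.moments(h)
    return np.array([M['m10']/M['m00'],M['m01']/M['m00']]),M['m00']
def fit(c,name,xy,z0=0,r=45):
    prof={'lid':LID,'stand':STAND}.get(name,POT)
    u,_=hullcen(c,prof,xy,z0); m=mask(c,name,u,r)
    cs=cv2.findContours(m,cv2.RETR_EXTERNAL,cv2.CHAIN_APPROX_NONE)[0]
    h=cv2.convexHull(max(cs,key=cv2.contourArea)); M=cv2.moments(h)
    t=np.array([M['m10'],M['m01']])/M['m00']
    s=least_squares(lambda x:hullcen(c,prof,x,z0)[0]-t,xy,x_scale=.01,diff_step=1e-3).x
    return s,M['m00'],hullcen(c,prof,s,z0)[1]
G={'blue':(.43,.215),'red':(.64,-.195),'yellow':(.4535,.005),'lid':(.4545,-.236),'stand':(.654,.207)}
E
python3 - <<'E'
from h import *
for n in ['scene','side']:
    c=cam(n)
    for k,g in G.items():
        s,a,b=fit(c,k,g); print(n,k,np.round(s*1e3,1),'areas',round(a),round(b))
E
```

```text
scene blue [429.9 214.4] areas 589 753
scene red [ 640.7 -196.2] areas 934 1116
scene yellow [452.3   4.1] areas 756 892
scene lid [ 454.  -238.7] areas 848 1002
scene stand [655.1 203.7] areas 915 1144
side blue [429.5 218.2] areas 444 572
side red [ 641.4 -194.5] areas 1074 1228
side yellow [452.1   5.7] areas 757 838
side lid [ 454.4 -236.9] areas 1181 1296
side stand [655.1 206.8] areas 512 650
```

```bash
python3 -m pendant '[[[30,-50,-15,0,85],[30,-50,-15,0,85],[30,-50,-15,0,85],[30,-50,-15,0,85],[30,-50,-15,0,85],[31.6,-52.6,-16,0,85],[0,0,0,0,85],[0,0,0,0,85]]]'
python3 - <<'E'
from h import *
c=cam('wrist','w1.png'); print(np.round(c['origin'],3))
s,a,b=fit(c,'blue',G['blue'],r=200); print(np.round(s*1e3,1),a,b, monitor.get_obs()['eef_pos'])
E
```

```text
time_s: 2.15
eef_pos: [0.4296, 0.2168, 0.1406]
eef_rot: [-0.0, 0.222, 0.975, 0.0]
wrist_force: [-0.2, 0.6, 0.1]
opening: 0.994
[0.363 0.249 0.284]
[429.8 214.2] 5242.0 5502.323670125566 [0.42932021 0.21751667 0.14082775]
```

View pics/w1.png

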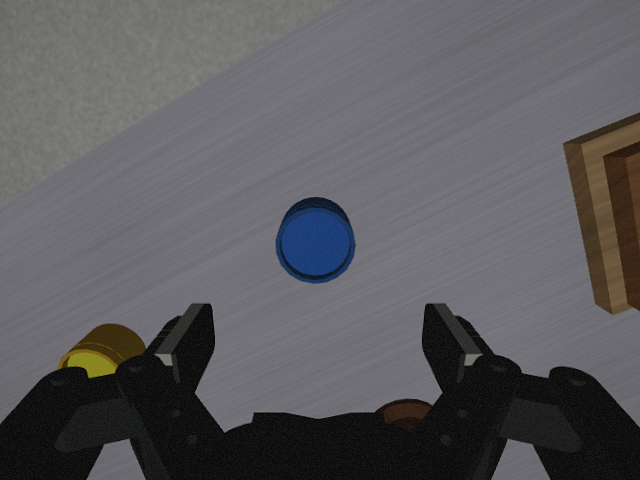

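The pot at (315,240) sits centred between the fingers, with the yellow pot and the stand at the picture's edge. Next I'll go down, grip and lift.

```bash
python3 -m pendant '[[[0,-1,-50,0,85],[0,0,-50,0,85],[0,0,-32,0,85],[0,0,0,0,85],[0,0,0,0,40],[0,0,0,0,40],[0,0,0,0,40],[0,0,0,0,40]]]'
python3 -m pendant '[[[0,0,0,0,40],[0,0,0,0,40],[0,0,20,0,40],[0,0,40,0,40],[0,0,40,0,40],[0,0,0,0,40]]]'
```

```text
time_s: 3.2
eef_pos: [0.4314, 0.2166, 0.0108]
eef_rot: [0.002, 0.221, 0.975, 0.001]
wrist_force: [-1.2, 0.4, 5.4]
opening: 0.638
time_s: 3.95
eef_pos: [0.4328, 0.2166, 0.1131]
eef_rot: [0.004, 0.221, 0.975, 0.002]
wrist_force: [-0.3, 0.0, -1.6]
opening: 0.64
```

```bash
python3 -m pendant '[[[45,-2,0,0,40],[45,-2,0,0,40],[45,-2,0,0,40],[45,-2,0,0,40],[45,-2,0,0,40],[0,0,0,0,40],[0,0,0,0,40]]]'
cat >> h.py <<'E'
def held(name,save,support,z0=None):
    "tool pose, and pot/support by both fixed cameras"
    o=monitor.get_obs(); print('tcp',np.round(o['eef_pos']*1e3,1),'F',np.round(o['wrist_force'],1),'open',round(o['opening'],3), 'tilt deg',round(np.degrees(np.arccos(-rot(o['eef_rot'])[2,2])),2))
    for n in ['scene','side','wrist']: cam(n,save+n+'.png')
E
python3 - <<'E'
from h import *
held('blue','b_',0)
a=cv2.imread('pics/b_wrist.png');b=cv2.imread('pics/b_side.png')[120:280,230:430];s=cv2.imread('pics/b_scene.png')[60:260,300:500]
cv2.imwrite('pics/b_m.png',np.hstack([cv2.resize(b,(400,320)),cv2.resize(s,(320,320))]))
E
```

```text
time_s: 4.82
eef_pos: [0.6533, 0.2057, 0.1072]
eef_rot: [-0.001, 0.222, 0.975, -0.0]
wrist_force: [-0.3, 0.9, -1.4]
opening: 0.637
tcp [653.3 205.7 107.2] F [-0.3  0.9 -1.4] open 0.637 tilt deg 0.15
```

View pics/b_wrist.png

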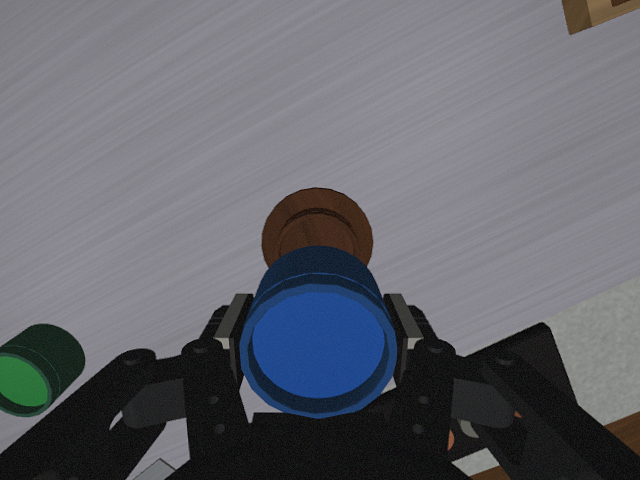

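View pics/b_m.png

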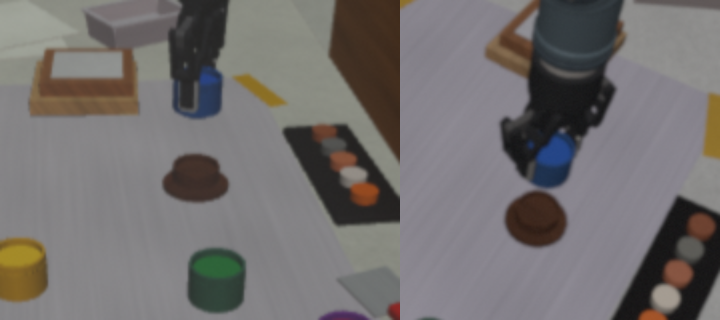

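```bash
python3 - <<'E'
from h import *
c=cam('wrist')
# held pot: rim bottom edge / left/right edges; model-predict for pot under tool at (655,205), z0=.1
for z0 in (.096,.100):
    P=np.c_[.655+.028*np.cos(T),.205+.028*np.sin(T),np.full(48,z0+.046)]
    p=pix(c,P); print('rim pred',p.min(0),p.max(0))
    m=mask(c,'blue',(319,330),120); ys,xs=np.nonzero(m); print('blue mask',xs.min(),xs.max(),ys.min(),ys.max())
    P=np.c_[.655+.018*np.cos(T),.205+.018*np.sin(T),np.full(48,z0)]; print('foot top row pred',pix(c,P).min(0))
for xy in ((.655,.205),(.652,.205),(.655,.202)):
    p=np.concatenate([pix(c,np.c_[xy[0]+.04*np.cos(T),xy[1]+.04*np.sin(T),np.full(48,z)]) for z in (0,.011)]); print('stand pred',xy,p.min(0),p.max(0))
m=mask(c,'stand',(318,240),90);ys,xs=np.nonzero(m);print('stand',xs.min(),xs.max(),ys.min())
E
```

```text
rim pred [238.37971453 284.4906272 ] [397.07453614 420.59208114]
blue mask 238 397 246 418
foot top row pred [279.87939703 264.15579438]
rim pred [235.93847703 289.55045964] [399.48979947 428.77982037]
blue mask 238 397 246 418
foot top row pred [279.00756913 267.27098989]
stand pred (0.655, 0.205) [260.71672552 186.40765316] [375.11347736 297.86998305]
stand pred (0.652, 0.205) [258.68416051 182.51463662] [373.43841292 294.49275916]
stand pred (0.655, 0.202) [256.934859   188.25861189] [371.16399769 299.47407861]
stand 262 372 187
```

```bash
python3 -m pendant '[[[0,0,-40,0,40],[0,0,-15,0,40],[0,0,-8,0,40],[0,0,-5,0,40],[0,0,-3,0,40],[0,0,0,0,40],[0,0,0,0,40]]]'
```

```text
time_s: 5.9
eef_pos: [0.655, 0.2058, 0.0382]
eef_rot: [0.0, 0.222, 0.975, 0.0]
wrist_force: [-0.2, -0.8, -1.7]
opening: 0.638
```

```bash
python3 -m pendant '[[[0,0,-2,0,40],[0,0,-1,0,40],[0,0,0,0,40],[0,0,0,0,40]]]'
```

```text
time_s: 6.4
eef_pos: [0.6547, 0.2058, 0.0349]
eef_rot: [0.0, 0.222, 0.975, 0.0]
wrist_force: [-1.6, -1.4, 3.1]
opening: 0.643
```

```bash
python3 -m pendant '[[[0,0,0,0,60],[0,0,0,0,70],[0,0,0,0,85],[0,0,0,0,85],[0,0,30,0,85],[0,0,45,0,85],[0,0,45,0,85],[0,0,0,0,85]]]'
python3 - <<'E'
from h import *
held('blue','c_',0)
for n in ['scene','side','wrist']:
    c=cam(n); s,a,b=fit(c,'blue',(.655,.205),z0=.024,r=60 if n!='wrist' else 200); print(n,np.round(s*1e3,1),a,b)
b=cv2.imread('pics/c_side.png')[120:280,230:430];s=cv2.imread('pics/c_wrist.png')
cv2.imwrite('pics/c_m.png',np.hstack([cv2.resize(b,(350,280)),cv2.resize(s,(373,280))]))
E
```

```text
time_s: 7.4
eef_pos: [0.6578, 0.2062, 0.1602]
eef_rot: [0.004, 0.221, 0.975, 0.002]
wrist_force: [0.0, -0.0, -0.3]
opening: 0.998
tcp [657.8 206.2 160.2] F [ 0.  -0.  -0.3] open 0.998 tilt deg 0.55
scene [655.8 204.8] 732.0 882.5338127748109
side [656.3 208.7] 438.5 555.3537442842498
wrist [654.6 205.6] 5808.5 6052.134370683925
```

View pics/c_m.png

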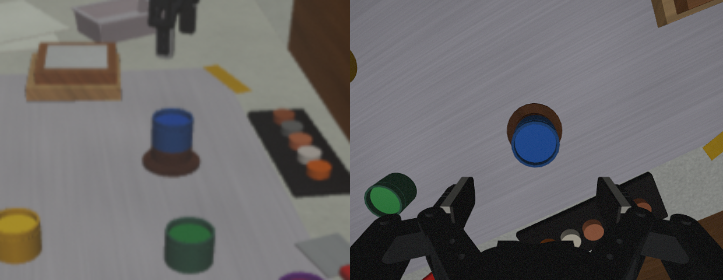

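Blue is seated upright in the socket (wrist view, roughly (535,140) in the montage). Next is red.

```bash
python3 -m pendant '[[[-2,-55,0,0,85],[-2,-55,0,0,85],[-2,-55,0,0,85],[-2,-55,0,0,85],[-2,-55,0,0,85],[-2,-55,0,0,85],[-2,-55,0,0,85],[0,-15,-20,0,85]]]'
python3 -m pendant '[[[0,0,0,0,85],[0,0,0,0,85]]]'
python3 - <<'E'
from h import *
c=cam('wrist','r_w.png'); s,a,b=fit(c,'red',G['red'],r=100); print(np.round(s*1e3,1),a,b)
E
```

```text
time_s: 8.7
eef_pos: [0.6409, -0.1984, 0.135]
eef_rot: [0.001, 0.223, 0.975, -0.001]
wrist_force: [0.2, 0.4, 1.4]
opening: 0.996
time_s: 8.95
eef_pos: [0.6403, -0.1924, 0.1336]
eef_rot: [-0.001, 0.221, 0.975, 0.001]
wrist_force: [-1.1, 0.2, 1.0]
opening: 1.0
[ 640.5 -196.2] 5528.5 5806.918427909026
```

View pics/r_w.png

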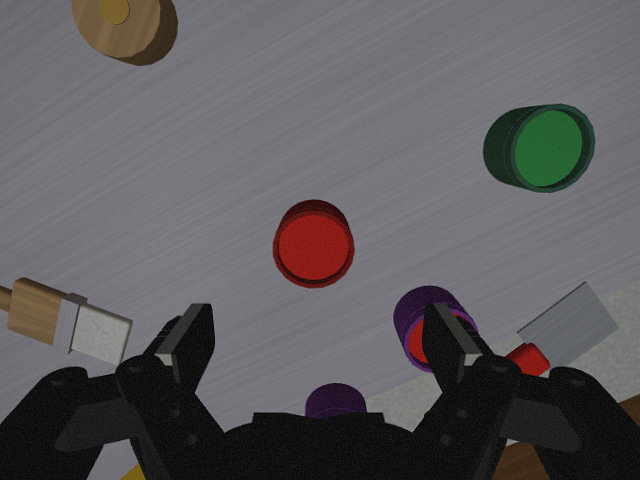

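Red is at (313,243), centred, and the purple look-alikes are clear of the fingers.

```bash
python3 -m pendant '[[[0,-1,-50,0,85],[0,0,-50,0,85],[0,0,-26,0,85],[0,0,0,0,85],[0,0,0,0,40],[0,0,0,0,40],[0,0,0,0,40],[0,0,0,0,40]]]'
python3 -m pendant '[[[0,0,0,0,40],[0,0,0,0,40],[0,0,20,0,40],[0,0,45,0,40],[0,0,45,0,40],[0,0,30,0,40],[0,0,0,0,40]]]'
```

```text
time_s: 10.0
eef_pos: [0.6426, -0.1958, 0.0115]
eef_rot: [0.002, 0.222, 0.975, -0.0]
wrist_force: [0.5, 1.8, 7.3]
opening: 0.642
time_s: 10.88
eef_pos: [0.6427, -0.1964, 0.1536]
eef_rot: [0.004, 0.222, 0.975, -0.001]
wrist_force: [0.4, -0.9, -1.2]
opening: 0.641
```

```bash
python3 -m pendant '[[[2,50,0,0,40],[2,50,0,0,40],[2,50,0,0,40],[2,50,0,0,40],[2,50,0,0,40],[2,50,0,0,40],[2,50,0,0,40],[0,51.5,0,0,40]]]'
python3 -m pendant '[[[0,0,0,0,40],[0,0,0,0,40],[0,0,0,0,40]]]'
cat >> h.py <<'E'
def chk(c,col,xy,z0,r=120):
    rim=lambda z,r:pix(c,np.c_[xy[0]+r*np.cos(T),xy[1]+r*np.sin(T),np.full(48,z)])
    h=.036 if col=='lid' else .046
    p=np.concatenate([rim(z0+h,.028),rim(z0+.006,.028)]); u=p.mean(0)
    m=mask(c,col,u,r); ys,xs=np.nonzero(m)
    print(col,'pred',np.round([p[:,0].min(),p[:,0].max(),p[:,1].max()],1),'seen',xs.min(),xs.max(),ys.max(),'px/mm',round((p[:,0].max()-p[:,0].min())/56,2))
E
python3 - <<'E'
from h import *
o=monitor.get_obs(); print(o['eef_pos'],o['wrist_force'])
c=cam('wrist','r2_w.png')
chk(c,'red',(.655,.2055),o['eef_pos'][2]-.0108)
chk(c,'blue',(.655,.2055),.024)
E
```

```text
time_s: 11.88
eef_pos: [0.6536, 0.2075, 0.1471]
eef_rot: [-0.001, 0.222, 0.975, -0.0]
wrist_force: [0.5, -0.5, -1.1]
opening: 0.641
time_s: 12.25
eef_pos: [0.6545, 0.2048, 0.148]
eef_rot: [-0.0, 0.222, 0.975, -0.0]
wrist_force: [-0.1, 1.1, -0.8]
opening: 0.643
[0.65445014 0.20479573 0.14796124] [-0.1280254   1.08718208 -0.79728994]
red pred [240.3 401.5 420. ] seen 238 397 415 px/mm 2.88
blue pred [276.4 363.  291.9] seen 277 362 257 px/mm 1.55
```

View pics/r2_w.png

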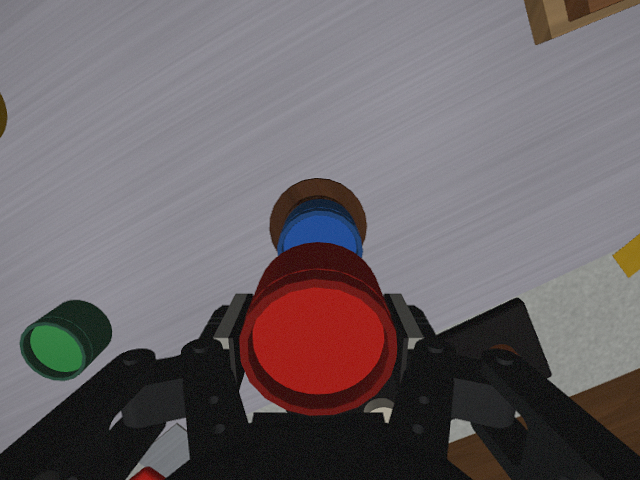

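```bash
python3 -m pendant '[[[1,0,-40,0,40],[0,0,-15,0,40],[0,0,-8,0,40],[0,0,-5,0,40],[0,0,-3,0,40],[0,0,-1.5,0,40],[0,0,0,0,40],[0,0,0,0,40]]]'
python3 -m pendant '[[[0,0,-1,0,40],[0,0,-1,0,40],[0,0,0,0,40]]]'
```

```text
time_s: 13.3
eef_pos: [0.6558, 0.2063, 0.0764]
eef_rot: [0.0, 0.221, 0.975, 0.0]
wrist_force: [-0.6, 0.8, -1.4]
opening: 0.642
time_s: 13.68
eef_pos: [0.6559, 0.2063, 0.0755]
eef_rot: [0.0, 0.221, 0.975, 0.0]
wrist_force: [-2.9, -0.6, 6.1]
opening: 0.64
```

Contact is at the expected height, so I'll release and back off.

```bash
python3 -m pendant '[[[0,0,0,0,60],[0,0,0,0,70],[0,0,0,0,85],[0,0,0,0,85],[0,0,30,0,85],[0,0,45,0,85],[0,0,45,0,85],[0,0,0,0,85]]]'
python3 - <<'E'
from h import *
for n in ['scene','side','wrist']:
    c=cam(n,'d_'+n+'.png')
    for k,z in (('red',.064),('blue',.024)):
        try: s,a,b=fit(c,k,(.655,.2055),z0=z,r=60 if n!='wrist' else 150); print(n,k,np.round(s*1e3,1),a,b)
        except Exception as e: print(n,k,e)
b=cv2.imread('pics/d_side.png')[120:280,230:430];s=cv2.imread('pics/d_wrist.png')
cv2.imwrite('pics/d_m.png',np.hstack([cv2.resize(b,(350,280)),cv2.resize(s,(373,280))]))
E
```

```text
time_s: 14.68
eef_pos: [0.6585, 0.2067, 0.1997]
eef_rot: [0.004, 0.221, 0.975, 0.002]
wrist_force: [-0.5, -0.1, 0.3]
opening: 0.993
scene red [655.4 206.3] 778.5 949.0874657118693
scene blue [662.6 185.1] 298.0 898.6137942261994
side red [656.  210.1] 476.0 574.1779179610312
side blue [653.5 186.5] 260.5 576.2778132637031
wrist red [654.6 206.8] 5766.0 5980.760769409593
wrist blue [634.3 212. ] 979.0 4491.192476040218
```

View pics/d_m.png

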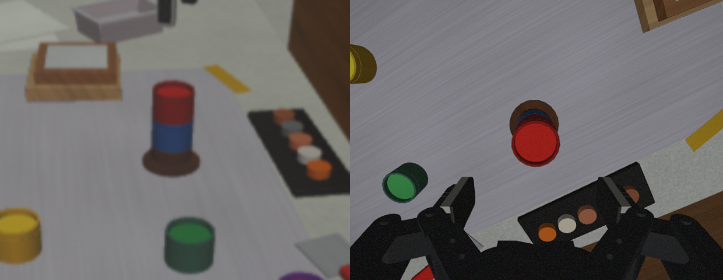

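Red is seated on blue. Next is yellow.

```bash
python3 -m pendant '[[[-34,-33.5,0,0,85],[-34,-33.5,0,0,85],[-34,-33.5,0,0,85],[-34,-33.5,-15,0,85],[-34,-33.5,-20,0,85],[-34,-33,-24.3,0,85],[0,0,0,0,85],[0,0,0,0,85]]]'
python3 - <<'E'
from h import *
c=cam('wrist','y_w.png'); s,a,b=fit(c,'yellow',G['yellow'],r=100); print(np.round(s*1e3,1),a,b)
E
```

```text
time_s: 15.82
eef_pos: [0.4516, 0.0058, 0.1343]
eef_rot: [-0.0, 0.222, 0.975, 0.0]
wrist_force: [-0.1, -0.5, -0.0]
opening: 0.998
[452.    3.7] 5561.0 5780.925211589783
```

View pics/y_w.png

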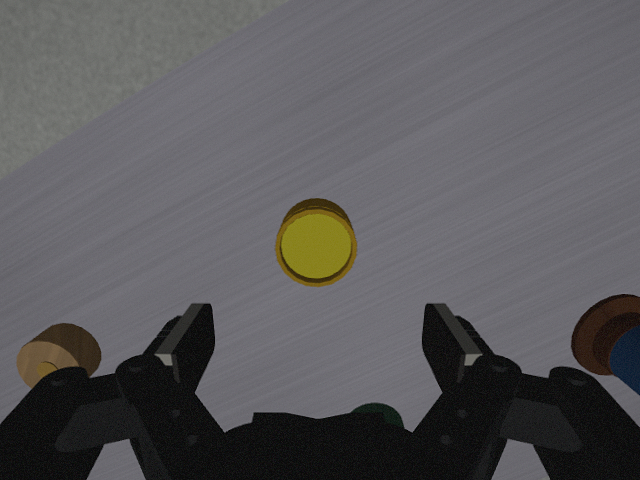

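Yellow is centred at (316,243).

```bash
python3 -m pendant '[[[0,-1,-50,0,85],[0,0,-50,0,85],[0,0,-26,0,85],[0,0,0,0,85],[0,0,0,0,40],[0,0,0,0,40],[0,0,0,0,40],[0,0,0,0,40]]]'
python3 -m pendant '[[[0,0,0,0,40],[0,0,0,0,40],[0,0,30,0,40],[0,0,50,0,40],[0,0,50,0,40],[0,0,50,0,40],[0,0,0,0,40],[0,0,0,0,40]]]'
python3 -m pendant '[[[34,33.5,0,0,40],[34,33.5,0,0,40],[34,33.5,0,0,40],[34,33.5,0,0,40],[34,33.5,0,0,40],[33.5,35,0,0,40],[0,0,0,0,40],[0,0,0,0,40]]]'
python3 - <<'E'
from h import *
o=monitor.get_obs(); print(o['eef_pos'],o['wrist_force'])
c=cam('wrist','y2_w.png')
chk(c,'yellow',(.655,.2065),o['eef_pos'][2]-.0108)
chk(c,'red',(.655,.2065),.064)
E
```

```text
time_s: 16.88
eef_pos: [0.4536, 0.0045, 0.0107]
eef_rot: [0.002, 0.221, 0.975, 0.0]
wrist_force: [0.1, 1.5, 5.9]
opening: 0.639
time_s: 17.88
eef_pos: [0.4513, 0.0048, 0.1888]
eef_rot: [0.0, 0.222, 0.975, -0.0]
wrist_force: [0.3, 0.5, -1.0]
opening: 0.639
time_s: 18.88
eef_pos: [0.6536, 0.207, 0.1861]
eef_rot: [-0.002, 0.221, 0.975, -0.001]
wrist_force: [0.9, 0.0, -1.7]
opening: 0.639
[0.65364947 0.20696177 0.18610045] [ 0.94096726  0.01268796 -1.72670858]
yellow pred [238.3 399.  422.5] seen 238 397 418 px/mm 2.87
red pred [275.2 362.3 295.1] seen 277 361 258 px/mm 1.56
```

View pics/y2_w.png

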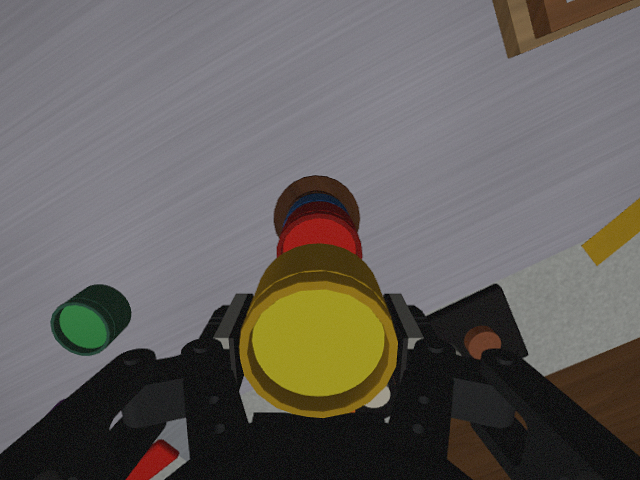

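```bash
python3 -m pendant '[[[0,0,-40,0,40],[0,0,-15,0,40],[0,0,-8,0,40],[0,0,-5,0,40],[0,0,-3,0,40],[0,0,-1.5,0,40],[0,0,0,0,40],[0,0,0,0,40]]]'
python3 -m pendant '[[[0,0,-1,0,40],[0,0,-1,0,40],[0,0,0,0,40]]]'
```

```text
time_s: 19.92
eef_pos: [0.6553, 0.2073, 0.1166]
eef_rot: [0.0, 0.222, 0.975, 0.0]
wrist_force: [0.4, 0.6, -0.8]
opening: 0.639
time_s: 20.3
eef_pos: [0.6553, 0.2073, 0.1147]
eef_rot: [0.0, 0.222, 0.975, 0.0]
wrist_force: [-0.8, 0.1, 2.5]
opening: 0.637
```

```bash
python3 -m pendant '[[[0,0,0,0,60],[0,0,0,0,70],[0,0,0,0,85],[0,0,0,0,85],[0,0,30,0,85],[0,0,45,0,85],[0,0,45,0,85],[0,0,0,0,85]]]'
python3 - <<'E'
from h import *
for n in ['scene','side','wrist']:
    c=cam(n,'e_'+n+'.png')
    s,a,b=fit(c,'yellow',(.655,.2065),z0=.104,r=60 if n!='wrist' else 150); print(n,np.round(s*1e3,1),a,b)
b=cv2.imread('pics/e_side.png')[120:280,230:430];s=cv2.imread('pics/e_wrist.png')
cv2.imwrite('pics/e_m.png',np.hstack([cv2.resize(b,(350,280)),cv2.resize(s,(373,280))]))
E
```

```text
time_s: 21.3
eef_pos: [0.6578, 0.2076, 0.24]
eef_rot: [0.004, 0.222, 0.975, 0.002]
wrist_force: [0.0, -0.2, 0.4]
opening: 0.996
scene [655.1 207.5] 870.5 1023.2054641030263
side [656.1 211.9] 504.5 594.0879717411008
wrist [654.2 207.6] 5767.5 5969.243117593229
```

View pics/e_m.png

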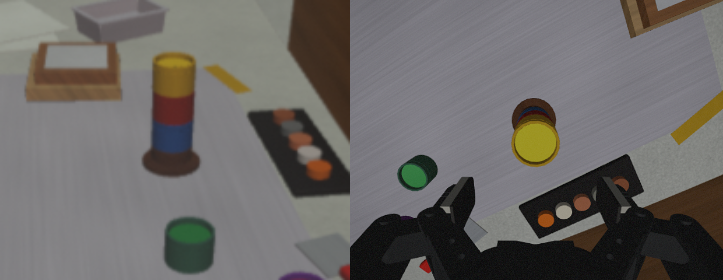

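The yellow pot is seated. The lid is next.

```bash
python3 -m pendant '[[[-22,-50,0,0,85],[-22,-50,0,0,85],[-22,-50,0,0,85],[-22,-50,0,0,85],[-22,-50,0,0,85],[-22,-50,-20,0,85],[-22,-50,-30,0,85],[-22,-50,-40,0,85]]]'
python3 -m pendant '[[[-25.5,-44.5,-9.5,0,85],[0,0,0,0,85],[0,0,0,0,85]]]'
python3 - <<'E'
from h import *
c=cam('wrist','l_w.png'); s,a,b=fit(c,'lid',G['lid'],r=70); print(np.round(s*1e3,1),a,b)
E
```

```text
time_s: 22.45
eef_pos: [0.4793, -0.1901, 0.1455]
eef_rot: [-0.0, 0.222, 0.975, 0.0]
wrist_force: [0.9, -0.3, -0.1]
opening: 0.992
time_s: 22.82
eef_pos: [0.4549, -0.2327, 0.1369]
eef_rot: [-0.001, 0.222, 0.975, 0.001]
wrist_force: [0.2, 1.3, 0.7]
opening: 0.989
[ 454.3 -238.9] 4836.0 5121.310528728645
```

View pics/l_w.png

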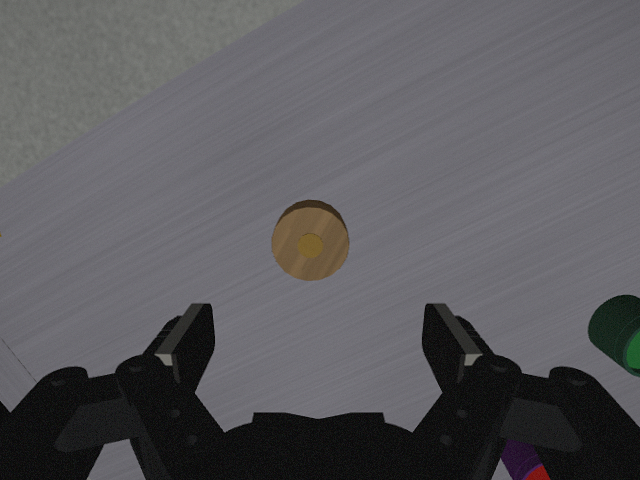

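```bash
python3 -m pendant '[[[0,-1,-50,0,85],[0,0,-50,0,85],[0,0,-31,0,85],[0,0,0,0,85],[0,0,0,0,40],[0,0,0,0,40],[0,0,0,0,40],[0,0,0,0,40]]]'
python3 -m pendant '[[[0,0,0,0,40],[0,0,0,0,40]]]'
python3 -m pendant '[[[0,0,30,0,40],[0,0,50,0,40],[0,0,55,0,40],[0,0,55,0,40],[0,0,30,0,40],[0,0,0,0,40],[0,0,0,0,40],[0,0,0,0,40]]]'
```

```text
time_s: 23.88
eef_pos: [0.4571, -0.2355, 0.0092]
eef_rot: [0.002, 0.222, 0.975, -0.001]
wrist_force: [1.2, 1.5, 7.6]
opening: 0.637
time_s: 24.12
eef_pos: [0.4571, -0.2355, 0.0091]
eef_rot: [0.002, 0.222, 0.975, -0.001]
wrist_force: [1.0, 1.8, 7.4]
opening: 0.637
time_s: 25.12
eef_pos: [0.4544, -0.2337, 0.225]
eef_rot: [-0.001, 0.222, 0.975, 0.001]
wrist_force: [0.0, -0.5, -0.7]
opening: 0.639
```

```bash
python3 -m pendant '[[[22,49,0,0,40],[22,49,0,0,40],[22,49,0,0,40],[22,49,0,0,40],[22,49,0,0,40],[22,49,0,0,40],[22,49,0,0,40],[22,49,0,0,40]]]'
python3 -m pendant '[[[23.6,50,0,0,40],[0,0,0,0,40],[0,0,0,0,40],[0,0,0,0,40],[0,0,0,0,40]]]'
python3 - <<'E'
from h import *
o=monitor.get_obs(); print(o['eef_pos'],o['wrist_force'])
c=cam('wrist','l2_w.png')
chk(c,'yellow',(.655,.2075),.104)
chk(c,'lid',(.655,.2075),o['eef_pos'][2]-.0091)
E
```

```text
time_s: 26.12
eef_pos: [0.6311, 0.1592, 0.2248]
eef_rot: [-0.001, 0.222, 0.975, -0.0]
wrist_force: [0.9, -0.4, -0.6]
opening: 0.636
time_s: 26.75
eef_pos: [0.6548, 0.2064, 0.227]
eef_rot: [0.0, 0.222, 0.975, -0.0]
wrist_force: [-0.3, -0.7, -0.5]
opening: 0.641
[0.65483026 0.20635194 0.22701861] [-0.34119012 -0.71831339 -0.54816175]
yellow pred [276.4 363.4 291.6] seen 277 362 262 px/mm 1.55
lid pred [245.5 397.4 403. ] seen 243 392 401 px/mm 2.71
```

View pics/l2_w.png

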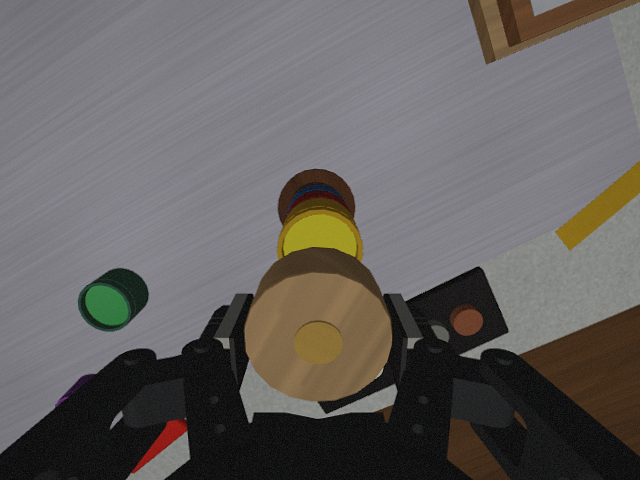

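The lid is held over the yellow pot within about 1.5 mm. I'll lower it.

```bash
python3 -m pendant '[[[0,1,-40,0,40],[0,0,-15,0,40],[0,0,-8,0,40],[0,0,-4,0,40],[0,0,-2,0,40],[0,0,-1,0,40],[0,0,0,0,40],[0,0,0,0,40]]]'
python3 -m pendant '[[[0,0,-2,0,40],[0,0,-1,0,40],[0,0,0,0,40]]]'
```

```text
time_s: 27.8
eef_pos: [0.655, 0.2086, 0.1571]
eef_rot: [0.0, 0.222, 0.975, 0.0]
wrist_force: [-0.1, -0.1, -0.5]
opening: 0.634
time_s: 28.18
eef_pos: [0.6548, 0.2085, 0.1536]
eef_rot: [-0.0, 0.222, 0.975, -0.0]
wrist_force: [0.6, 0.3, -0.7]
opening: 0.637
```

```bash
python3 -m pendant '[[[0,0,-1,0,40],[0,0,0,0,40],[0,0,0,0,40]]]'
```

```text
time_s: 28.55
eef_pos: [0.6551, 0.2086, 0.1532]
eef_rot: [0.0, 0.222, 0.975, 0.0]
wrist_force: [-0.8, 1.4, 3.4]
opening: 0.637
```

```bash
python3 -m pendant '[[[0,0,0,0,60],[0,0,0,0,70],[0,0,0,0,85],[0,0,0,0,85],[0,0,30,0,85],[0,0,45,0,85],[0,0,45,0,85],[0,0,0,0,85]]]'
python3 - <<'E'
from h import *
for n in ['scene','side','wrist']:
    c=cam(n,'f_'+n+'.png')
    for k,z in (('lid',.144),):
        s,a,b=fit(c,k,(.655,.2075),z0=z,r=30 if n!='wrist' else 60); print(n,np.round(s*1e3,1),a,b)
    for t in ['blue_mid','red_mid','yellow_mid','lid_mid','green_mid']:
        for d in spotter.tip_of(n,t)[:4]:
            w=world(c,d['at']); print(' ',t,round(d['confidence'],2),np.round(w,3))
b=cv2.imread('pics/f_side.png')[100:260,230:430];s=cv2.imread('pics/f_wrist.png')
cv2.imwrite('pics/f_m.png',np.hstack([cv2.resize(b,(425,340)),cv2.resize(s,(373,340))]))
E
```

```text
time_s: 29.55
eef_pos: [0.6573, 0.209, 0.2787]
eef_rot: [0.004, 0.221, 0.975, 0.002]
wrist_force: [-0.0, 0.1, -0.4]
opening: 0.994
scene [660.3 193.5] 1263.0 988.7610705217812
  blue_mid 0.83 [0.656 0.2   0.048]
  red_mid 0.83 [0.655 0.206 0.091]
  red_mid 0.77 [ 0.745 -0.143  0.025]
  red_mid 0.61 [ 0.796 -0.253  0.025]
  yellow_mid 0.8 [0.656 0.208 0.126]
  yellow_mid 0.58 [0.657 0.212 0.163]
  lid_mid 0.62 [0.655 0.211 0.032]
  lid_mid 0.6 [0.656 0.213 0.162]
  green_mid 0.94 [ 0.643 -0.032  0.025]
side [648.2 161.5] 864.5 556.5588393528014
  blue_mid 0.69 [0.654 0.207 0.05 ]
  red_mid 0.73 [ 0.799 -0.245  0.023]
  red_mid 0.71 [0.655 0.207 0.087]
  yellow_mid 0.87 [0.655 0.209 0.128]
  yellow_mid 0.38 [ 0.647 -0.026  0.021]
  lid_mid 0.67 [0.655 0.21  0.163]
  green_mid 0.92 [ 0.645 -0.029  0.026]
wrist [648. 211.] 6589.0 5527.989149247063
  red_mid 0.78 [ 0.747 -0.139  0.027]
  lid_mid 0.8 [0.653 0.214 0.166]
```

View pics/f_m.png

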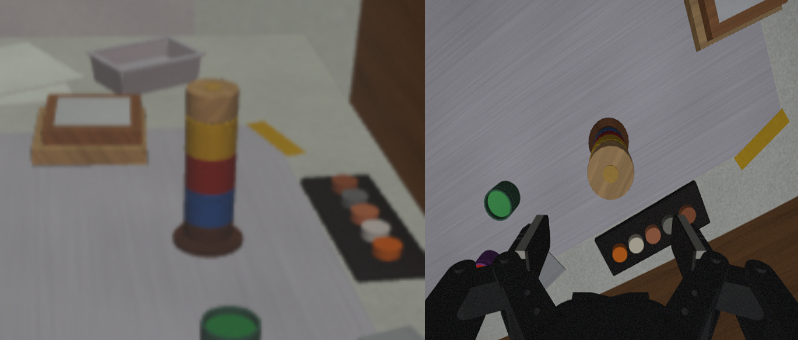

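The side view shows the stack straight and fully seated. Detected heights are about 49, 89, 127 and 163 mm, and the tool is clear of it, so I'll hand in.

```bash
python3 -m pendant '[[[0,0,0,0,85],[0,0,0,0,85],[0,0,0,0,85],[0,0,0,0,85]]]'
python3 -c "
from h import *
print(order.hand_in())"
```

```text
time_s: 30.95
eef_pos: [0.6549, 0.2086, 0.2728]
eef_rot: [0.0, 0.222, 0.975, -0.0]
wrist_force: [-0.0, 0.1, 0.1]
opening: 0.998
the job is handed in; nothing more can be done
None
```

I stacked blue, red and yellow on the stand and closed the yellow pot with the lid. Each was lowered to contact and then released. I handed in at about 31 s, with the gripper open and clear above the stack; no verdict is reported.

**Seating:** in the last pictures the stack is straight. The side camera put the centres at 50, 87, 128 and 163 mm above the table, against 47, 87, 127 and 162 mm nominal. Red, yellow and the lid lie within about 4 mm sideways of the piece below. Blue's fixed-camera readings were 200 and 207 mm in y against the stand's roughly 205 mm. The detector is only good to about 4 mm, so these do not prove the 4 mm height limit or the 6 mm sideways limit. The contact heights during lowering did match full seating.

**Green pot:** it was never touched. It read about (0.644, -0.030) at the end, against (0.648, -0.029) at the start, which is within the noise.

**Checks that disagreed:**
- My silhouette fit of the seated lid was off by up to about 46 mm, because its colour mask merged with the yellow pot, so I ignored it. The lid therefore rests on the detector and the picture. The wrist camera's detection put it about 6 mm off in y, a little more than the fixed cameras did.
- The earlier silhouette fit of blue under red was also invalid, because red hid part of it.
- One move towards the lid was cut short by the step limit, about 4 mm. The jaws re-centred the lid on closing, and I corrected for it before placing.

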